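Thread the hanging pole through the stand and the cheese's loop

ROBOT

A 6-joint arm with a two-finger parallel gripper is mounted at the origin on the work surface. World frame = base frame: x ahead of the robot, y to its left, z up, the work surface at z = 0. Lengths are in m, angles in degrees, forces in N, time in s.
With the tool pointing down it reaches from about 0.325 to 0.775 m from the base axis. Payload 5.5 kg.
Tool frame: the origin (TCP) lies at the centre of the arm's flange, where the gripper is bolted on; the fingertips stand 182 mm ahead of it and the grasp point (between the pads) lies 163 mm ahead of it; z points along the fingers, y is the direction in which the jaws open and shut (so a half turn about z gives the same grasp; the last joint's range is limited). The gripper opens to 88 mm and grips with 3 to 60 N. Pads are 20 mm wide; open, the fingers measure 115 mm over their backs; the gripper's body (75 mm by 178 mm) begins 61 mm behind the grasp point.
Start: joints at [60.235, 5.22, 70.514, -0, 104.267, -3.249], TCP at [0.268, 0.537, 0.405] pointing down, gripper open.
Joint ranges: [-164.24, 164.24], [-49.07, 125.15], [9.68, 141.18], [-86.29, 266.29], [3.28, 154.24], [-151.56, 151.56]. Speed limits (degrees/s): [147.25, 147.25, 172.46, 180, 180, 180].

INTERFACE

Orientations are given as [roll, pitch, yaw] about the fixed x, y, z axes, in that order (R = Rz(yaw) Ry(pitch) Rx(roll)).
In Python, from station import r gives the robot as it stands. The module is installed in compiled form; this text tells all that it offers. Calls block until the motion is done:
- r.reach(position, orientation): joint-space move of the TCP to a pose.
- r.servo_line(position, rotation=None, speed=0.15): straight line of the TCP; rotation=None keeps the orientation; speed is the mean speed in m/s.
- r.move_joints(angles): joint-space move.
- r.let_go() and r.grab(squeeze=None): open the fingers fully, or close them until they stop; squeeze is the grip in N (None keeps the last).
- r.wait(seconds).
- r.inverse_kinematics(position, orientation): joint angles nearest the present ones, or None.
- r.sense(): the state.
- r.snapshot(name): name is "scene" or "top" or "wrist"; returns a dict with "frame" (400x640x3 uint8, red, green, blue), "fx", "fy", "cx", "cy" (pixels), "R" (3x3) and "t" (3): a world point X has camera coordinates R X + t. Camera axes: x right, y down, z forward; pixel columns grow to the right and rows downward; lengths in m; the calibration is good to about 2 mm. A picture is of the moment at which its call begins. There is no depth.
A pose or a line that the arm cannot do raises r.IKError and nothing moves.
- r.hand_in(): hands the job in, once; it reports no verdict.
The state is a dict: "clock": time; "joints": joint angles; "joint_vel": joint speeds; "joint_torque": joint torques, N m; "tcp_pos": TCP position; "orientation": TCP orientation; "contact_force": force on the tool from outside, world axes, zero at the start; "torque": the same for the moment, N m; "opening": finger opening in m.
Only numpy, scipy, OpenCV 4.12 (cv2) and the standard library are available. Lean on these libraries where they do the work, as an engineer would, in place of code of your own. Each camera call takes 0.05 s, during which the arm holds its last target. There are 200 camera calls.

TASK

Take the wooden hanging pole from its rest and thread it, nose first from the robot's right, through the near ear of the white threading stand, the loop of the cheese standing in its cup and the far ear, until the pole's collar is flush against the near ear; then let go. The ears are clamped by hand and are not exactly where they are said to be, so feel for the holes and keep the pole's push on the stand gentle, never more than 40 N. Keep the cheese upright in its cup and leave everything else on the table where it is.

Things in the scene. Friction and masses are not known exactly. Their poses are not given: they have to be found in the camera images.
- pole: Wooden hanging pole, 90 g, along its own y axis, +y to the nose. Origin: middle of its square grip (25 x 25 mm, y = -35 to 35 mm), the place to hold it. Then a collar of 32 mm diameter (y = 35 to 41 mm) and a round shaft of 16 mm diameter, tapering over y = 195 to 201 mm to a flat nose 14 mm across. At the start it lies level in the rest, axis 50 mm above the table.
- pole_tip (a point): Point of the pole's nose, on its axis, 201 mm from the middle of the grip; axes as the pole's.
- pole_collar (a point): Centre of the collar's front face (towards the nose), on the pole's axis, 41 mm from the middle of the grip; this face must come flush to the near ear.
- stand: White threading stand, fixed. Base 100 (x) x 170 (y) x 12 mm, origin in the middle of its underside; a cup in the middle (floor 17 mm, rim 40 mm above the table); two upright plates (ears) across its y axis, each 74 mm wide (x), 12 mm thick (y), top 177 mm above the table, with a round through hole of 19 mm diameter, 150 mm above the table. The pole goes in along the stand's +y.
- near_mark (a point): Where the near ear's hole would open if the ear were clamped centrally: stand x = 0, y = -66 mm (the ear's outer face), z = 150 mm. The height and y are exact, but the ear is clamped by hand up to 12 mm to either side along the stand's x: that shift is in no reported pose, so feel or look for it. The hole is in the middle of the ear's width; the ear does not give under gentle forces.
- far_mark (a point): Where the far ear's hole would begin if clamped centrally: stand x = 0, y = 54 mm (the ear's inner face), z = 150 mm; the ear ends at y = 66 mm. Height and y are exact; along the stand's x its hole lies within 2.5 mm of the near ear's hole, again in no reported pose.
- cheese: Small pear-shaped cheese, about 300 g, 76 mm across, loose, standing upright in the stand's cup; origin at the middle of its underside. A rigid yellow plastic loop stands on its top, its plane across the stand's y axis.
- loop_eye (a point): Centre of the cheese's yellow loop, about 154 mm above the table, 137 mm above the cheese's underside; the loop's opening is 48 mm across, its bar 4 mm thick. It is wide enough for the pole wherever the ears are.
- rest: Grey rest for the pole, fixed. Origin on the table, under the middle of the pole's grip within 4 mm; +y as the pole's at the start. A block 18 mm wide carries the grip (its sides are free for fingers down to 6 mm above the table); a notch 140 mm along +y, cheeks up to 56 mm above the table, carries the shaft. Lift the pole straight up.
- cheese_b: Bystander, to be left alone: a loose pale cheese, 76 mm across and 109 mm tall, origin at the middle of its underside.
- cheese_c: Bystander, to be left alone: a loose smoked orange cheese, 76 mm across and 109 mm tall, origin at the middle of its underside.
- brush: Bystander, to be left alone: a loose hand brush lying flat, about 200 mm long.
- oil_jar: Bystander, to be left alone: a loose closed jar, 70 mm across and 100 mm tall, origin under its middle.
- clip_bowl: Bystander, to be left alone: a loose steel bowl, 110 mm across and 50 mm tall, origin under its middle.
- rinse_bottle: Bystander, to be left alone: a loose white plastic bottle with a blue cap, 68 mm across and 190 mm tall, origin under its middle.
- tare_weight: Bystander, to be left alone: a loose brass cylinder, 44 mm across and 50 mm tall, origin under its middle.
Mind the look-alikes: they are no part of the job. Leave any green look-alike of the pole alone.

How it is judged (in metres and radians):
On the way, in this order (a step that is already met when the one before it is completed fails the run):
1. The pole is lifted clear of its rest (height (world z) of pole above 0.085 m), for 0.1 s.
2. The nose is through the near ear, at hole height (y of pole_tip in the frame of stand above -0.05 m and z of pole_tip in the frame of stand between 0.138 and 0.162 m and x of pole_tip in the frame of stand between -0.022 and 0.022 m), for 0.05 s.
3. The nose is through the cheese's loop (y of pole_tip in the frame of stand above 0.025 m and z of pole_tip in the frame of stand between 0.138 and 0.162 m and x of pole_tip in the frame of stand between -0.022 and 0.022 m and x of loop_eye in the frame of pole between -0.022 and 0.022 m and z of loop_eye in the frame of pole between -0.022 and 0.022 m), for 0.05 s.
4. The nose is through the far ear (y of pole_tip in the frame of stand above 0.072 m and z of pole_tip in the frame of stand between 0.138 and 0.162 m and x of pole_tip in the frame of stand between -0.022 and 0.022 m and x of loop_eye in the frame of pole between -0.022 and 0.022 m and z of loop_eye in the frame of pole between -0.022 and 0.022 m), for 0.05 s.
At the end, for the whole second after the job is handed in: The pole lies at rest through both ears and the cheese's loop, its collar within 3.5 mm of the near ear's outer face, parallel to the stand's y axis within 0.08 rad, released; the cheese stands in its cup, tilted less than 0.3 rad (y of pole_tip in the frame of stand above 0.088 m and z of pole_tip in the frame of stand between 0.138 and 0.162 m and x of pole_tip in the frame of stand between -0.022 and 0.022 m and y of pole_collar in the frame of stand above -0.0695 m and z of pole_collar in the frame of stand between 0.138 and 0.162 m and angle between the y axis of pole and the y axis of stand, either way round below 0.08 rad and x of loop_eye in the frame of pole between -0.022 and 0.022 m and z of loop_eye in the frame of pole between -0.022 and 0.022 m and linear speed of pole below 0.02 m/s and angle between cheese's own z axis and vertical below 0.3 rad and horizontal distance between cheese and stand below 0.02 m and linear speed of cheese below 0.03 m/s); the robot touches nothing.
It fails at once if The pole pushes on the stand (ears included) with more than 40 N (contact force between pole and stand above 40 N).
It fails at once if The robot pushes on the stand with more than 40 N (contact force between the arm and stand above 40 N).
It fails at once if The fingers push on the stand with more than 40 N (contact force between the fingers and stand above 40 N).
It fails at once if The cheese is tipped by more than 0.5 rad (angle between cheese's own z axis and vertical above 0.5 rad).
It fails at once if A bystander is moved by more than 30 mm (distance of any of cheese_b, cheese_c, brush, oil_jar, clip_bowl, rinse_bottle, tare_weight from where it was at the start of the episode above 0.03 m).
It also fails if it takes over 72 s, if anything falls off the work surface, if the arm or the gripper's body presses on something with over 40 N, if the wrist force passes 120 N, or if a joint passes its speed limit or range.

## Working session

There is one attempt and no reset: what is moved stays moved. The work goes in short steps, each a Python script; the robot and the scene stay as the last script left them, time stands still between calls to the robot, and variables do not carry over. Pictures are saved under pics/ and viewed, about 8 in all and at most 12, crops included, and the job is handed in when it is done.

```bash
mkdir -p pics; ls; python3 - <<'E'
from station import r
import cv2,numpy as np
for n in ("scene","top"):
    s=r.snapshot(n); cv2.imwrite(f"pics/{n}0.png",s["frame"][:,:,::-1])
    np.savez(f"{n}0.npz",**s)
    print(n,s["fx"],s["cx"],s["cy"],np.round(-s["R"].T@s["t"],3),np.round(s["R"],3).tolist())
print(r.sense()["clock"])
E
```

```text
pics
scene 384.55598719684605 325.07527636791104 199.4204320622208 [ 1.081 -0.777  0.721] [[0.825, 0.565, -0.017], [0.286, -0.443, -0.85], [-0.488, 0.696, -0.527]]
top 423.0498390030201 320.6039357702788 199.54629289940564 [0.468 0.011 1.392] [[-0.016, -1.0, 0.001], [-0.999, 0.016, -0.051], [0.051, -0.002, -0.999]]
0.1
```

View pics/scene0.png

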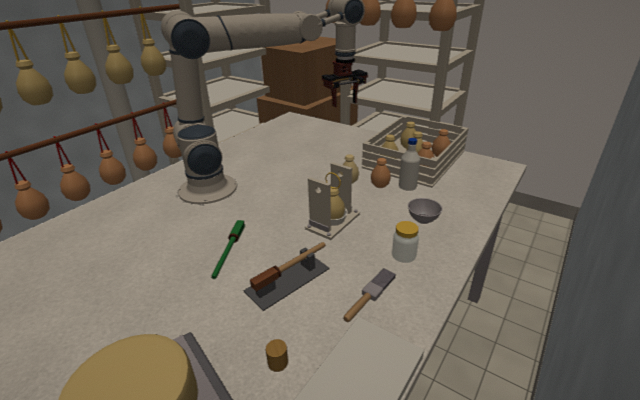

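View pics/top0.png

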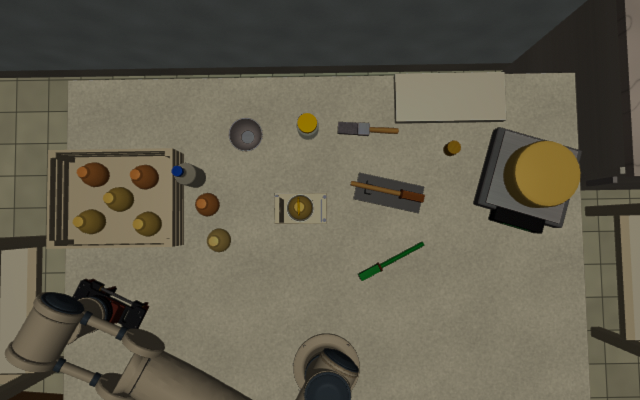

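Candidates for the pole: the wooden pole with brown grip on the grey rest (scene 290,265; top 388,190), the green look-alike (scene 230,250; top 392,260), and the brush with a wooden handle (scene 370,295; top 368,130). By its description the pole is the one on the grey rest. Its nose points to image left (+y) towards the stand at top (300,208). Next I take a close crop and measure.

```bash
cat > h.py <<'E'
import numpy as np,cv2
def load(n): return dict(np.load(n))
def ray(s,uv,z):
    uv=np.atleast_2d(np.asarray(uv,float)); d=np.c_[(uv[:,0]-s["cx"])/s["fx"],(uv[:,1]-s["cy"])/s["fy"],np.ones(len(uv))]@s["R"]
    c=-s["R"].T@s["t"]; return c+d*((z-c[2])/d[:,2])[:,None]
def proj(s,X):
    p=np.atleast_2d(X)@s["R"].T+s["t"]; return np.c_[s["fx"]*p[:,0]/p[:,2]+s["cx"],s["fy"]*p[:,1]/p[:,2]+s["cy"]]
def line(s,mask,z):
    v,u=np.nonzero(mask); P=ray(s,np.c_[u,v],z)[:,:2]; m=P.mean(0); w=np.linalg.svd(P-m,full_matrices=False)[2][0]
    w=w*np.sign(w[1]); t=(P-m)@w; return m,w,t.min(),t.max(),len(t)
E
python3 - <<'E'
from h import *
s=load("top0.npz"); f=s["frame"]; hsv=cv2.cvtColor(f,cv2.COLOR_RGB2HSV)
c=cv2.resize(f[160:235,265:435],None,fx=4.5,fy=4.5,interpolation=cv2.INTER_CUBIC); cv2.imwrite("pics/crop0.png",c[:,:,::-1])
roi=np.zeros(f.shape[:2],bool); roi[172:214,345:430]=1
m=roi&(hsv[...,1]>110)&(hsv[...,2]>60)
mm,w,a,b,n=line(s,m,0.05); print("pole mid",mm,"dir",w,np.degrees(np.arctan2(-w[0],w[1])),"ends",mm+a*w,mm+b*w,"len",b-a,n)
for y,x in ((190,370),(196,410),(208,320),(221,300),(208,340),(208,300),(180,415)): print(x,y,f[y,x],hsv[y,x])
E
```

```text
pole mid [ 0.56053295 -0.21352176] dir [0.22170151 0.97511458] -12.80899037967535 ends [ 0.53677175 -0.31803114] [ 0.58926564 -0.08714612] len 0.23677732272079768 400
370 190 [58 56 51] [21 31 58]
410 196 [73 38 12] [ 13 213  73]
320 208 [131 127 109] [ 25  43 131]
300 221 [121 119 103] [ 27  38 121]
340 208 [132 126 107] [ 23  48 132]
300 208 [143 121  54] [ 23 159 143]
415 180 [133 126 107] [ 22  50 133]
```

View pics/crop0.png

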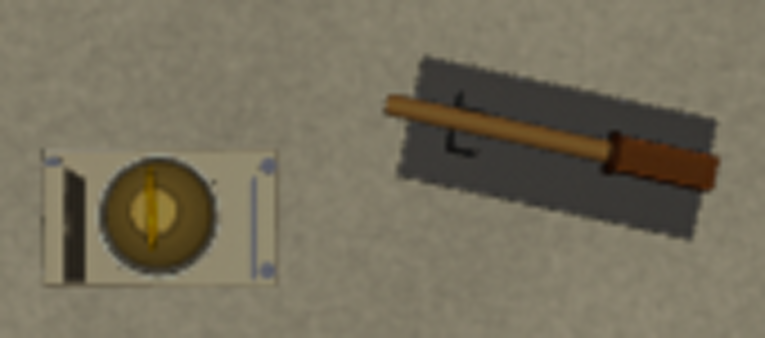

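The crop confirms the wooden pole on its grey rest. The tail is at crop (715,172) and the nose at (388,104), and the measured length of 237 mm matches the expected 236 mm. The grip middle is about (0.5446, -0.2835), yaw about -12.8°. Now I move above the stand and look with the wrist camera.

```bash
python3 - <<'E'
from h import *
from station import r
s=r.snapshot("wrist"); st=r.sense(); c=-s["R"].T@s["t"]
print("start ori",st["orientation"],"cam",c,"R",np.round(s["R"],3).tolist(),s["fx"])
for yaw in (90,-90,77.2,-102.8): 
    print(yaw,r.inverse_kinematics([.545,-.283,.25],[180,0,yaw]),r.inverse_kinematics([.45,0.06,.47],[180,0,yaw]))
E
```

```text
start ori [-1.79916679e+02 -3.36178843e-03  1.53485055e+02] cam [0.2031637  0.57010618 0.38342984] R [[0.446, 0.895, -0.002], [0.863, -0.429, 0.267], [0.237, -0.121, -0.964]] 331.679131617702
90 [-30.61517731   8.75544705  82.39708241   0.          88.84747054
 -30.61517731] [ 3.29958195e+00 -1.57222888e+01  8.35039641e+01 -2.54444375e-14
  1.12218325e+02  3.29958195e+00]
-90 [-3.06151773e+01  8.75544705e+00  8.23970824e+01 -2.54444375e-14
  8.88474705e+01  1.49384823e+02] None
77.2 [-30.61517731   8.75544705  82.39708241   0.          88.84747054
 -17.81517731] [ 3.29958195e+00 -1.57222888e+01  8.35039641e+01 -2.54444375e-14
  1.12218325e+02  1.60995819e+01]
-102.8 None None
```

```bash
python3 - <<'E'
from h import *
from station import r
r.servo_line([.3,.5,.47],speed=.2)
r.reach([.45,.03,.47],[180,0,90])
s=r.snapshot("wrist"); np.savez("w1.npz",**s); cv2.imwrite("pics/w1.png",s["frame"][:,:,::-1])
st=r.sense(); print(st["clock"],st["tcp_pos"],st["orientation"],-s["R"].T@s["t"])
E
```

```text
2.55 [0.45012357 0.03076749 0.46990287] [-1.79988194e+02 -1.26725977e-02  9.00985822e+01] [0.45023667 0.10407271 0.44969773]
```

View pics/w1.png

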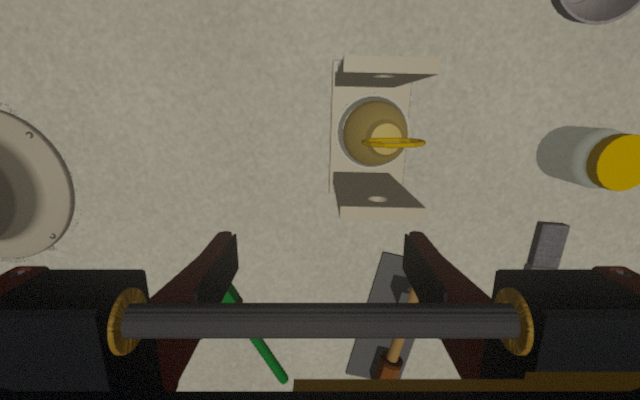

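Wrist view: image right is +x and up is +y. The stand base spans about (332,60) to (412,193), with ear tops near v≈65 and v≈213 and inner holes near (383,76) and (378,198). I crop it for the corners.

```bash
python3 - <<'E'
from h import *
s=load("w1.npz"); c=cv2.resize(s["frame"][45:230,320:450],None,fx=4,fy=4,interpolation=cv2.INTER_CUBIC)
c=np.clip(c.astype(float)*1.4,0,255).astype(np.uint8)
a=c[:180];b=c[540:]  # far, near
cv2.imwrite("pics/crop1.png",np.vstack([a,c[180:340],b])[:,:,::-1])
E
```

```text
(no output)
```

View pics/crop1.png

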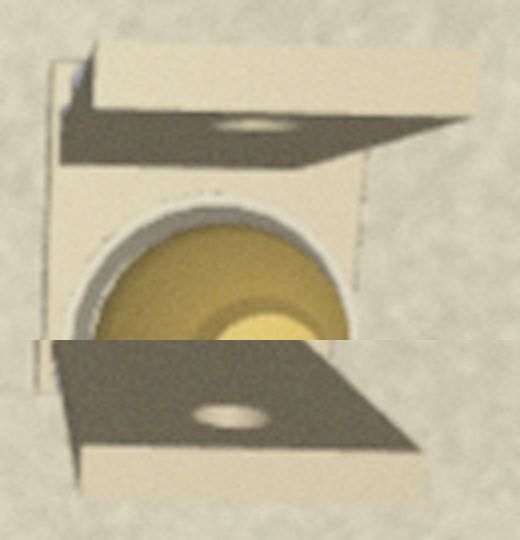

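```bash
python3 - <<'E'
from h import *
s=load("w1.npz")
def pt(p,z): 
    x,y=p; 
    return ray(s,[[320+(x+.5)/4-.5,45+((y if y<340 else y+200)+.5)/4-.5]],z)[0,:2]
T=.177
F=[pt(p,T) for p in((97,38),(484,50),(93,108),(472,118))]; N=[pt(p,T) for p in((80,445),(421,452),(80,497),(426,500))]
B=[pt(p,.012) for p in((53,62),(37,392),(366,170),(330,355))]
np.set_printoptions(precision=4,suppress=True)
for n,Q in(("far",F),("near",N)):
    print(n,np.array(Q),"w",np.linalg.norm(Q[1]-Q[0]),np.linalg.norm(Q[3]-Q[2]),"yaw",[np.degrees(np.arctan2(*(q-p)[::-1])) for p,q in((Q[0],Q[1]),(Q[2],Q[3]))],"thick",np.linalg.norm(Q[2]-Q[0]),np.linalg.norm(Q[3]-Q[1]),"ctr",np.mean(Q,0))
print("base",np.array(B),[np.degrees(np.arctan2(-(p-q)[0],(p-q)[1])) for p,q in((B[0],B[1]),(B[2],B[3]))])
print("holes",pt((257,122),.15),pt((231,416),.15))
E
```

```text
far [[0.4684 0.1439]
 [0.5421 0.142 ]
 [0.4678 0.1314]
 [0.541  0.1298]] w 0.07381860407100518 0.07320488583977905 yaw [np.float64(-1.5222483670004319), np.float64(-1.2968621905394853)] thick 0.012483101397683726 0.012219410314913767 ctr [0.5048 0.1368]
near [[0.4673 0.0236]
 [0.5405 0.0222]
 [0.4675 0.0119]
 [0.5425 0.0113]] w 0.07322645244528803 0.07502722223112629 yaw [np.float64(-1.1130112231676976), np.float64(-0.4116775523873841)] thick 0.011745763041119297 0.011047110986410223 ctr [0.5044 0.0172]
base [[ 0.466   0.1612]
 [ 0.4626 -0.0063]
 [ 0.5643  0.13  ]
 [ 0.5614  0.0068]] [np.float64(-1.1537731176353776), np.float64(-1.3402738508254166)]
holes [0.5045 0.1314] [0.5042 0.0228]
```

Sizes check out: the ears measure 74 x 12 mm, 119.6 mm apart. The hole centres come out at world (0.5044, 0.0172) and (0.5048, 0.1368), and the stand is at about (0.5135, 0.077) with yaw -1.25°. Next I hover over the pole and check its line from close by.

```bash
python3 - <<'E'
from h import *
from station import r
r.reach([.5446,-.2835,.36],[180,0,77.2])
s=r.snapshot("wrist"); np.savez("w2.npz",**s); cv2.imwrite("pics/w2.png",s["frame"][:,:,::-1])
hsv=cv2.cvtColor(s["frame"],cv2.COLOR_RGB2HSV)
st=r.sense(); print(st["clock"],st["tcp_pos"],st["orientation"],-s["R"].T@s["t"])
g=np.array([.5446,-.2835]); w=np.array([.2217,.9751])
for a in (-.035,0,.035,.06,.1,.15,.201): 
    p=proj(s,[*(g+a*w),.05])[0]; i=np.round(p).astype(int); print(a,p, hsv[i[1],i[0]] if 0<=i[1]<400 else None)
E
```

```text
3.9 [ 0.5449341  -0.28214743  0.36136212] [1.79888375e+02 1.02448029e-02 7.73114785e+01] [ 0.56113814 -0.21078643  0.34088421]
-0.035 [319.1249828  230.21885871] [ 14 145 111]
0 [319.1801447  193.88726909] [ 14 168 105]
0.035 [319.238844   155.22582624] [ 13 157  78]
0.06 [319.28313072 126.05701597] [ 19 124 138]
0.1 [319.35847607  76.43189525] [ 19 127 137]
0.15 [319.46133741   8.68375799] [ 20 132 133]
0.201 [319.57770484 -67.95995996] None
```

View pics/w2.png

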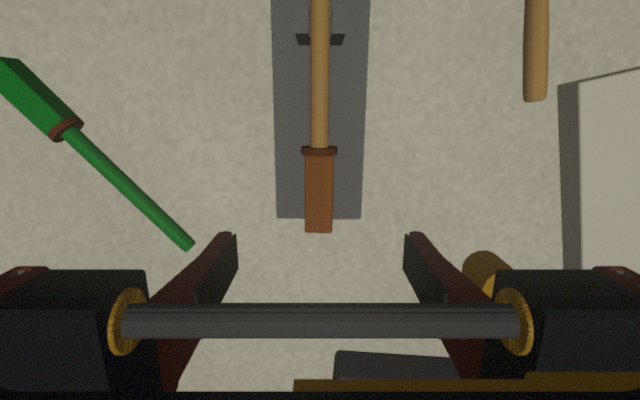

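The wrist view confirms the choice: the axis is at u≈319, collar at v≈150 and tail at v≈232, all within about 1 mm of prediction. Grasp and lift.

```bash
python3 - <<'E'
from h import *
from station import r
P=[.5446,-.2835]
r.servo_line([*P,.213],rotation=[180,0,77.2],speed=.12); r.wait(.2)
st=r.sense(); print("pre",st["clock"],st["tcp_pos"],st["contact_force"])
r.grab(squeeze=35); st=r.sense(); print("grab",st["clock"],st["opening"],st["contact_force"],st["torque"])
r.servo_line([*P,.313],speed=.08); r.wait(.2)
st=r.sense(); print("lift",st["clock"],st["tcp_pos"],st["opening"],st["contact_force"],st["torque"])
Y=-.235; x=.5044+(Y-.0172)*.0033
r.servo_line([x,Y,.313],rotation=[180,0,89.8],speed=.12); r.wait(.5)
s=r.snapshot("wrist"); np.savez("w3.npz",**s); cv2.imwrite("pics/w3.png",s["frame"][:,:,::-1])
t=r.snapshot("scene"); np.savez("s3.npz",**t)
st=r.sense(); print(st["clock"],st["tcp_pos"],st["orientation"],st["contact_force"],st["torque"])
hsv=cv2.cvtColor(s["frame"],cv2.COLOR_RGB2HSV); m=(hsv[...,1]>100)&(hsv[...,0]>8)&(hsv[...,0]<25)
for v in (10,40,70,100,130,160,190):
    u=np.nonzero(m[v,270:370])[0]+270
    if len(u): 
        A=ray(s,[[u.min()-.5,v],[u.max()+.5,v]],.15); print(v,u.min(),u.max(),"w",A[1,0]-A[0,0],"ctr",A.mean(0)[:2])
f=t["frame"]; p=proj(t,[x,Y+.201,.15])[0]; print("nose px",p)
i=np.round(p).astype(int); c=cv2.resize(f[i[1]-70:i[1]+60,i[0]-100:i[0]+80],None,fx=4,fy=4,interpolation=cv2.INTER_CUBIC); print(i-[100,70]); cv2.imwrite("pics/crop3.png",c[:,:,::-1])
E
```

```text
pre 5.475 [ 0.54476312 -0.28360509  0.21380629] [ 0.27516521 -0.94174017  0.16343191]
grab 6.4583 0.02502759269357179 [ 0.23509338 -0.31698443 -0.18373011] [-0.0467746   0.0947481  -0.02217801]
lift 8.0583 [ 0.5445757  -0.28346157  0.31251218] 0.024525691211469643 [ 0.13800662  0.47721329 -0.29811724] [-0.11482077  0.0680031   0.01549102]
9.3417 [ 0.50359289 -0.23504551  0.31295152] [-1.79996197e+02 -3.14248963e-03  8.97946176e+01] [ 1.18614464  0.16233145 -1.37134718] [-0.10356703  0.02725722  0.01125056]
10 301 340 w 0.01541083471854271 ctr [ 0.50447466 -0.12520272]
40 301 339 w 0.015357252104734653 ctr [ 0.50424804 -0.13578135]
70 301 339 w 0.015703928821608204 ctr [ 0.50421253 -0.14683822]
100 302 338 w 0.01524268970758419 ctr [ 0.50417537 -0.15840581]
130 302 338 w 0.015603049918910983 ctr [ 0.50413647 -0.17052036]
160 303 338 w 0.015548961224519875 ctr [ 0.50431163 -0.18322228]
190 285 355 w 0.03142694879889385 ctr [ 0.50405326 -0.19655318]
nose px [308.8139454  196.24066735]
[209 126]
```

View pics/crop3.png

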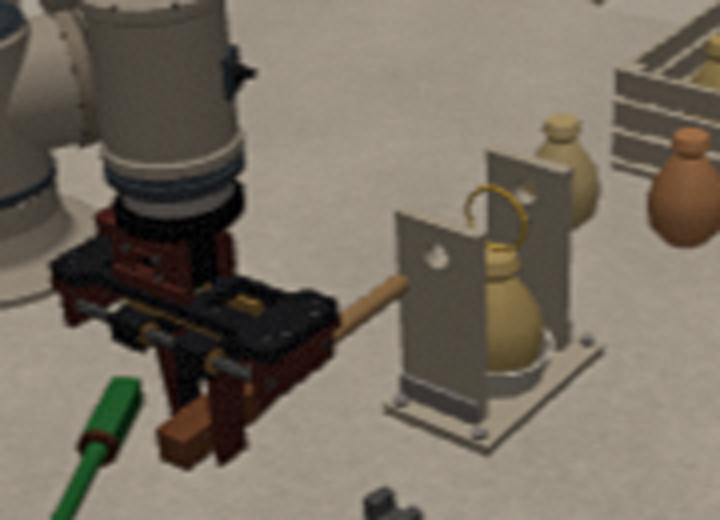

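The scene crop shows the pole held level, its nose at crop (407,283). That is px (310.8,196.8) against a predicted (308.8,196.2). The wrist view puts its axis at x≈0.5042, on the line I want. Now a guarded advance into the near ear.

```bash
cat >> h.py <<'E'
from station import r
def push(x,y0,y1,z=.313,yaw=89.8,step=.0015,speed=.02,lim=5,slope=.0033,drop=0):
    """advance along the pole's line in small steps; x is the line's x at y=-.235 (TCP); stop when the push passes lim"""
    p=np.array(r.sense()["contact_force"]); pk=0; y=y0
    while y<y1-1e-6:
        y=min(y+step,y1); r.servo_line([x+(y+.235)*slope,y,z],rotation=[180,0,yaw],speed=speed)
        d=np.array(r.sense()["contact_force"])-p; pk=max(pk,np.linalg.norm(d))
        if np.linalg.norm(d)>lim: break
    st=r.sense(); print("y",round(y,4),"tcp",np.round(st["tcp_pos"],4),"dF",np.round(d,1),"peak",round(pk,1),"tq",np.round(st["torque"],2),"t",round(st["clock"],2)); return y
E
python3 - <<'E'
from h import *
x=.5036-.0003
r.servo_line([x+.02*.0033,-.215,.313],speed=.04); r.wait(.4)
y=push(x,-.215,-.160)
E
```

```text
y -0.16 tcp [ 0.5036 -0.1599  0.313 ] dF [ 0.3 -1.3 -0.1] peak 2.1 tq [-0.09  0.06 -0.02] t 19.64
```

```bash
python3 - <<'E'
from h import *
x=.5033
y=push(x,-.160,-.076,step=.0028,speed=.03)
if y>-.0765:
    r.wait(.3); y=push(x,y,-.040)
s=r.snapshot("wrist"); cv2.imwrite("pics/w4.png",s["frame"][:,:,::-1]); np.savez("w4.npz",**s)
E
```

```text
y -0.076 tcp [ 0.5038 -0.0758  0.313 ] dF [ 0.   1.  -0.7] peak 2.0 tq [-0.1   0.06  0.04] t 27.14
y -0.04 tcp [ 0.5039 -0.0399  0.313 ] dF [-0.2 -0.6  0.2] peak 1.3 tq [-0.08  0.06 -0.02] t 33.44
```

View pics/w4.png

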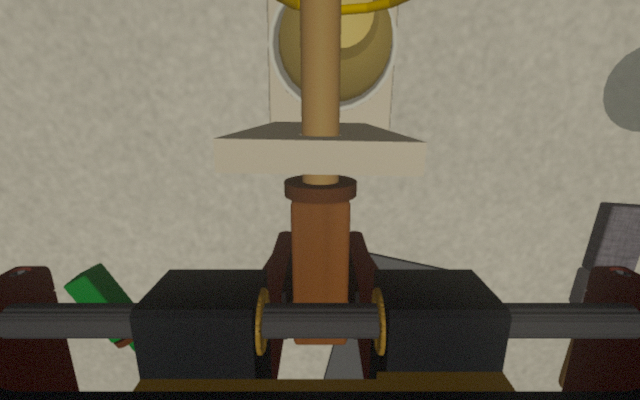

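The view shows the shaft through the near ear, with the loop around it and the collar about 10 mm short of the ear (v≈180 against 173). Forces stay within noise. Push gently until the collar touches.

```bash
python3 - <<'E'
from h import *
x=.5033
r.wait(.3); y=push(x,-.040,-.033,step=.001,speed=.02,lim=6)
if y>-.0335: r.wait(.3); y=push(x,y,-.022,step=.0007,speed=.015,lim=6)
r.wait(.3); st=r.sense(); print(st["tcp_pos"],st["contact_force"],st["opening"])
E
```

```text
y -0.033 tcp [ 0.504  -0.0329  0.313 ] dF [0.2 0.6 0.6] peak 1.0 tq [-0.07  0.09  0.01] t 35.54
y -0.0302 tcp [ 0.5039 -0.0314  0.3131] dF [-1.3 -7.7 -0.7] peak 7.8 tq [-1.36  0.27 -0.04] t 36.84
[ 0.5038988  -0.03141798  0.31314026] [-1.43869343 -8.18796852 -0.92762752] 0.024539723447843737
```

Contact at 8 N, at tcp y = -0.0314 (predicted -0.030), so the collar is flush. Release and retract.

```bash
python3 - <<'E'
from h import *
r.let_go(); r.wait(.5)
st=r.sense(); print(st["clock"],st["tcp_pos"],st["opening"],st["contact_force"])
p=st["tcp_pos"]; r.servo_line([p[0],p[1],.47],speed=.1)
r.servo_line([p[0]-.05,p[1]+.06,.47],speed=.12); r.wait(.4)
s=r.snapshot("wrist"); np.savez("w5.npz",**s); t=r.snapshot("scene"); np.savez("s5.npz",**t)
a=cv2.resize(s["frame"][0:250,230:490],None,fx=1.5,fy=1.5); b=cv2.resize(t["frame"][140:265,260:450],None,fx=3,fy=3)[:375,:405]
cv2.imwrite("pics/end.png",np.hstack([a,b])[:,:,::-1]); print(r.sense()["clock"],r.sense()["contact_force"])
E
```

```text
38.7083 [ 0.50397889 -0.03019256  0.3130001 ] 0.08770102988926574 [-0.3086937  -0.14907943 -0.34489568]
41.725 [ 0.02080699  0.51958041 -1.27959407]
```

View pics/end.png

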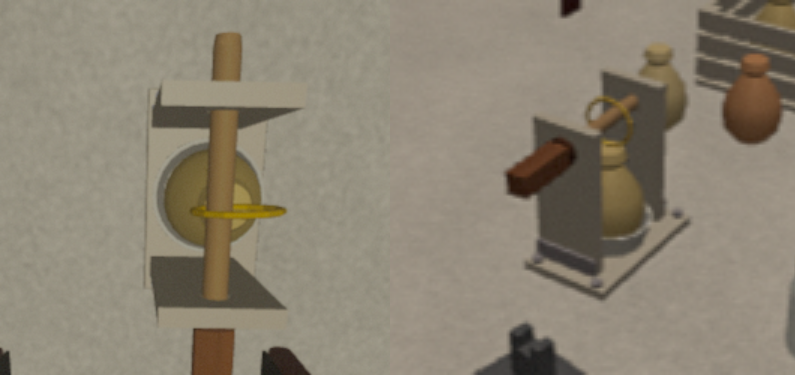

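```bash
python3 - <<'E'
from h import *
s=load("w5.npz"); hsv=cv2.cvtColor(s["frame"],cv2.COLOR_RGB2HSV)
col=(hsv[...,1]>100)&(hsv[...,0]>8)&(hsv[...,0]<25)
v=np.nonzero(col[:60,376:389].sum(1)>5)[0].min(); n=ray(s,[[382,v-.5]],.157)[0]; print("nose top y",n, "from ear tops: near outer .0112")
for v in range(214,226): 
    u=np.nonzero(col[v,340:400])[0]+340; print(v,u.min() if len(u) else 0,u.max() if len(u) else 0,hsv[v,370],ray(s,[[370,v]],.166)[0,1].round(4))
E
```

```text
nose top y [0.50432934 0.16947111 0.157     ] from ear tops: near outer .0112
214 0 0 [ 19  46 155] 0.0114
215 0 0 [ 21  46 156] 0.0104
216 0 0 [ 22  52 156] 0.0095
217 0 0 [ 22  47 156] 0.0085
218 0 0 [ 19  61 137] 0.0076
219 359 384 [ 14 120  91] 0.0066
220 359 385 [ 13 147  83] 0.0057
221 359 385 [ 14 154  96] 0.0047
222 359 385 [ 13 163 102] 0.0038
223 359 385 [ 14 146 108] 0.0028
224 359 385 [ 14 151 105] 0.0019
225 359 385 [ 14 161 103] 0.0009
```

```bash
python3 - <<'E'
from station import r
r.hand_in(); print(r.sense()["clock"])
E
```

```text
the job is handed in; nothing more can be done
the job is handed in; nothing more can be done
```

The pole is threaded through the near ear, the cheese's loop and the far ear, with its collar pushed up against the near ear. I released it, backed the arm away and handed the job in at about 42 s.

- **Finding the holes:** one wrist picture of the ear tops gave the line through both holes, with both ears about 8–10 mm to the stand's -x side. The pole went through both ears with only about 2 N of force change.
- **Collar contact:** I felt the collar meet the near ear at about 8 N, within 2 mm of where I predicted it.
- **Last pictures:** the pole rests through both ears and the loop, and the cheese is upright in its cup. The bystanders in the cropped view had not moved; I did not check the others afterwards. The arm was clear of everything.
- **Flushness check:** in the last wrist picture the nose measured y ≈ 0.1695 m, against about 0.171 m for a perfectly flush collar. That leaves 1–2 mm, within the camera's error and inside the 3.5 mm limit. The collar itself was hidden behind the ear's top edge, so I relied on the contact felt and the nose position.

No checks failed.

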